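# Sweep the print scraps off the build plate

### The job

Clear the glass build plate: with closed fingers, sweep the three orange support scraps across the glass and over its edge into the red scrap tray, without lifting or carrying any of them. Leave the small black tree print standing where it is on the plate, and do not disturb the blue tray's finished parts or the other things on the bench.

Things in the scene. Friction and masses are not known exactly. Their poses are not given: they have to be found in the camera images.
- cradle: Grey cradle fixed to the bench, glass build plate on top, 250 (x) x 226 (y) mm; origin at the centre of its underside, z up; top of the glass 60 mm above the bench. Dark steel strips, 8 mm wide, 5 mm above the glass, run along the edges at x = +-121 mm; the edges at y = +-113 mm are open and reach 4 mm past the inner face of each tray's near wall. Position and yaw vary.
- scrap_tray: Red open tray, 250 (x) x 130 (y) x 52 mm high, walls and floor 4 mm, fixed beside the cradle below one open edge of the glass and aligned with it: its centre lies 170 mm from the cradle's along the cradle's +y or -y (which side varies). Origin at the centre of its underside. Its rim is 8 mm lower than the top of the glass.
- keep_tray: Blue open tray of the same size, fixed in the same way below the other open edge; holds finished parts. Origin at the centre of its underside.
- raft_mid (a point): Middle of an orange scrap on the glass: a strip 42 x 18 x 4 mm with three cross ribs rising to 14 mm; about 15 g; this point is 7 mm above its underside, x along its length.
- corner_mid (a point): Middle of an orange scrap on the glass: an L-shaped piece, 34 (x) x 26 (y) x 14 mm; about 15 g; this point is 7 mm above its underside.
- stub_mid (a point): Middle of an orange scrap on the glass: a round stub 24 mm across, 14 mm high, centred 6 mm to -x of this point, with an arm 9 mm wide, 11 mm high reaching 25 mm to +x; about 15 g; this point is 7 mm above its underside. All scraps start 65 to 85 mm from the cradle's centre line x = 0, two on one side, one on the other.
- print: Finished black tree print, loose, standing on the glass near the middle of the plate's x: round foot 44 mm across, 5 mm thick, branches up to 43 mm high and within 22 mm of its axis; 90 g; origin at the centre of its underside. Leave it alone.
- gear: White printed gear, 41 mm across, 18 mm high, lying in the blue tray. Origin at the centre of its underside. Leave it alone.
- bracket: Green printed angle bracket, 40 x 30 x 30 mm, in the blue tray. Origin at the centre of its underside. Leave it alone.
- glue: Glue stick standing on the bench, 30 mm across, 95 mm high. Origin at the centre of its underside. Leave it alone.
- cutters: Red-handled flush cutters lying on the bench, about 115 x 50 x 12 mm, origin at the pivot. Leave it alone.

How it is judged:
At the end, for the whole second after the job is handed in: All three orange scraps lie at rest inside the red tray (their middles within its inner walls and less than 45 mm above the bench); the black print stands upright within 10 mm of where it was, and the gear, bracket, glue stick and cutters are within 20 mm of where they were (x of raft_mid in the frame of scrap_tray between -0.122 and 0.122 m and y of raft_mid in the frame of scrap_tray between -0.062 and 0.062 m and z of each of raft_mid, corner_mid, stub_mid in the frame of scrap_tray below 0.045 m and linear speed of each of scrap_raft, scrap_corner, scrap_stub below 0.02 m/s and x of corner_mid in the frame of scrap_tray between -0.122 and 0.122 m and y of corner_mid in the frame of scrap_tray between -0.062 and 0.062 m and x of stub_mid in the frame of scrap_tray between -0.122 and 0.122 m and y of stub_mid in the frame of scrap_tray between -0.062 and 0.062 m and distance of print from where it was at the start of the episode below 0.01 m and angle between print's own z axis and vertical below 0.2 rad and distance of each of gear, bracket, glue, cutters from where it was at the start of the episode below 0.02 m); the robot touches nothing.
It fails at once if a scrap is lifted: its middle comes more than 26 mm above the glass (it rests at 7 mm) (height (world z) of any of raft_mid, corner_mid, stub_mid above 0.086 m).
It fails at once if the black print is moved more than 10 mm or tipped (distance of print from where it was at the start of the episode above 0.01 m or angle between print's own z axis and vertical above 0.3 rad).
It fails at once if a finished part or a thing on the bench is moved more than 20 mm (distance of any of gear, bracket, glue, cutters from where it was at the start of the episode above 0.02 m).
It also fails if it takes over 51 s, if anything falls off the work surface, if the arm or the gripper's body presses on something with over 40 N, if the wrist force passes 120 N, or if a joint passes its speed limit or range.

### The arm

A 6-joint arm with a two-finger parallel gripper is mounted at the origin on the work surface. World frame = base frame: x ahead of the robot, y to its left, z up, the work surface at z = 0. Lengths are in m, angles in rad, forces in N, time in s.
With the tool pointing down it reaches from about 0.275 to 0.85 m from the base axis. Payload 5.2 kg.
Tool frame: the origin (TCP) lies at the very end of the fingers, on their centre line; the grasp point (between the pads) lies 19 mm behind it; z points along the fingers, y is the line along which they close (so a half turn about z gives the same grasp; the last joint's range is limited). The gripper opens to 85 mm and grips with 20 to 120 N. Pads are 22 mm wide; open, the fingers measure 114 mm over their backs; the gripper's body (76 mm by 85 mm) begins 54 mm behind the grasp point. The pads swing forward as they close: fully open they stand 13 mm farther back than shut.
Start: joints at [-1.357, 0.259, 1.535, -0, 1.348, -0.203], TCP at [0.223, -0.503, 0.231] pointing down, gripper open.
Joint ranges: [-3.14, 3.14], [-0.91, 2.08], [0.19, 2.58], [-1.22, 4.36], [0.22, 2.71], [-3.12, 3.12]. Speed limits (rad/s): [2.57, 2.57, 3.14, 3.14, 3.14, 3.14].

### API

Orientations are given as a rotation vector (axis times angle).
In Python, from bench import sense, vision, robot gives the robot as it stands.
- The arm moves only by the tool apply_moves, never from a script. Its argument "plan" is a list of rows, each a list of 7 numbers: the turn, a rotation vector about the tool's x, y, z each as a share of 5 degrees, from -1 to 1, then the shift along the tool's x, y, z each as a share of 20 mm, from -1 to 1, then the closure, from -1 (fully open) to 1 (shut). In form: [[ax, ay, az, dx, dy, dz, gripper], ...]. A call has 1 to 12 rows; each row shifts and turns the commanded pose from where the row before left it, along the tool's axes as they then stand; what a row does not reach is not made up. A row lasts 1/12 s, in which the tool goes at most 41.7 mm and 7.16 degrees, less where a joint would pass 70% of its speed; a pose out of reach is approached as far as the arm can. A call with a number of a shift or a turn outside -1 to 1 is refused whole. A call with a gripper value outside its range is refused whole. The fingers move at their own pace and stop on an object; "squeeze" is the grip in N (left out, the last holds). Time passes only in rows, so rows that do not move let the fingers close. It gives the time, the measured TCP pose, the force, the opening and the grip force at its end, in the units of the state.
- sense(): the state, without advancing time (a new reading comes with each control period).
- vision.capture(name): name is "scene" or "side" or "wrist"; returns (picture, depth): 384x512x3 uint8, red, green, blue; 384x512 float32, m along the optical axis (not along the pixel's ray), 0 where there is no reading.
- vision.camera_info(name): a dict with "vertical_fov" (degrees; the focal length in pixels is half the picture's height over the tangent of half this angle, whatever the lens; pixels are square), "cx", "cy" (the principal point, pixels), "distortion" ([k1, k2, p1, p2, k3] as OpenCV has them; the pictures are not rectified), "R" (3x3) and "t" (3): a world point X has camera coordinates R X + t. Camera axes: x right, y down, z forward; pixel columns grow to the right and rows downward; lengths in m; the calibration is good to about 2 mm. A picture is of the moment at which its call begins: read the wrist's pose just before it. camera_info takes no time and is no camera call; for the wrist camera it gives the pose at the moment of the call.
- robot.close_job(): hands the job in; it is judged then, once.
The state is a dict: "time": time; "qpos": joint angles; "joint_velocities": joint speeds; "tau": joint torques, N m; "tcp_pos": TCP position; "tcp_rot": TCP orientation; "force": force on the tool from outside, world axes, zero at the start; "ft_torque": the same for the moment, N m; "width": finger opening in m; "gripper_force": force on a finger pad.
Only numpy, scipy, OpenCV 4.12 (cv2) and the standard library are available. Lean on these libraries where they do the work, as an engineer would, in place of code of your own. Each camera call takes 0.05 s, during which the arm holds its last target. There are 200 camera calls.

## Working session

There is one attempt and no reset: what is moved stays moved. The work goes in short steps, Python scripts to look and compute and a tool call to move; the robot and the scene stay as the last step left them, time stands still between calls to the robot, and variables do not carry over. Pictures are saved under pics/ and viewed, at most 10 in all, crops included, and the job is handed in when it is done.

Besides the shell and the picture viewer there is one more tool, called by a JSON object that holds its "name" and its "arguments". apply_moves: Moves the arm, as the interface text tells. Its arguments: {"type":"object","properties":{"plan":{"type":"array"},"squeeze":{"type":"number"}},"required":["plan"]}

```bash
ls; mkdir -p pics; cat > h.py <<'E'
import numpy as np,cv2
from bench import sense,vision,robot
def K(i):
    f=192/np.tan(np.radians(i['vertical_fov']/2)); return np.array([[f,0,i['cx']],[0,f,i['cy']],[0,0,1.]])
def plane(uv,z,i):
    p=cv2.undistortPoints(np.float64(uv).reshape(-1,1,2),K(i),np.float64(i['distortion'])).reshape(-1,2)
    R=np.array(i['R']);t=np.array(i['t']);C=-R.T@t
    d=np.c_[p,np.ones(len(p))]@R
    z=np.broadcast_to(z,len(p))
    return C+d*((z-C[2])/d[:,2])[:,None]
def pts(depth,i):
    v,u=np.mgrid[:384,:512]
    p=cv2.undistortPoints(np.stack([u,v],-1).reshape(-1,1,2).astype(float),K(i),np.float64(i['distortion'])).reshape(-1,2)
    c=np.c_[p,np.ones(len(p))]*depth.reshape(-1,1)
    return ((c-np.array(i['t']))@np.array(i['R'])).reshape(384,512,3)
E
python3 - <<'E'
from h import *
a=[]
for n in("scene","side"):
    i=vision.camera_info(n);p,d=vision.capture(n);np.savez(n,p=p,d=d);a.append(p)
    print(n,-np.array(i['R']).T@i['t'],i['vertical_fov'])
cv2.imwrite('pics/a.png',a[0][...,::-1]);cv2.imwrite('pics/b.png',a[1][...,::-1])
s=sense();print(s['time'],s['tcp_pos'],s['tcp_rot'],s['width'])
E
```

```text
pics
scene [ 1.08280165 -0.10374824  0.47569355] 57.82253233273487
side [ 0.41901293 -0.53213177  0.89768831] 48.40537535438584
0.1 [ 0.22257402 -0.50240183  0.2305107 ] [-3.07186701e+00 -6.49618515e-01  1.57368948e-05] 0.08542009619695745
```

View pics/a.png

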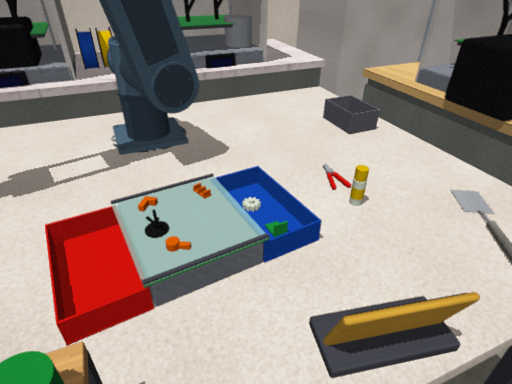

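View pics/b.png

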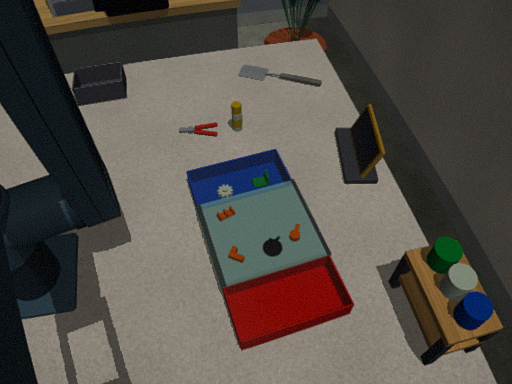

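The scene view shows the red tray on the left (centre about 95,270) and the blue one on the right. The scraps are the corner (148,203), raft (202,190) and stub (178,243), with the print at (157,228). In the side view they are at (236,255), (226,214), (295,233) and (272,247).

```bash
cat > m.py <<'E'
from h import *
def look(n,save=True):
    i=vision.camera_info(n)
    p,d=vision.capture(n); return i,p,d
def meas(n,i,p,d):
    P=pts(d,i);h=cv2.cvtColor(p,cv2.COLOR_RGB2HSV)
    H,S,V=[h[...,k].astype(int) for k in range(3)]
    X,Y,Z=P[...,0],P[...,1],P[...,2]
    roi=(X>.2)&(X<.8)&(Y>-.5)&(Y<.5)&(Z<.13)&(d>0)
    o=(roi&(H>=5)&(H<=14)&(S>180)&(V>90)).astype(np.uint8)
    k,l,st,c=cv2.connectedComponentsWithStats(o)
    for j in range(1,k):
        if st[j,4]<25: continue
        q=P[l==j]; r=plane([c[j]],.067,i)[0]
        print(n,'orange',st[j,4],c[j].round(),'ray',r.round(3),'depth med',np.median(q,0).round(3),'lo',np.percentile(q,3,axis=0).round(3),'hi',np.percentile(q,97,axis=0).round(3))
    return P,H,S,V,roi
E
python3 - <<'E'
from m import *
for n in("scene","side"):
    z=np.load(n+'.npz');i=vision.camera_info(n)
    P,H,S,V,roi=meas(n,i,z['p'],z['d'])
    Z=P[...,2]
    for nm,m in(('glass',roi&(abs(Z-.062)<.009)&(S<110)&(P[...,0]>.3)&(abs(P[...,1])<.3)),('redrim',roi&((H<4)|(H>175))&(S>150)&(Z>.047)&(Z<.06)),('bluerim',roi&(H>105)&(H<130)&(S>150)&(Z>.047)&(Z<.06))):
        m=m.astype(np.uint8)
        k,l,st,c=cv2.connectedComponentsWithStats(m)
        if nm=='glass': m=(l==1+np.argmax(st[1:,4]))
        q=P[m>0]; print(n,nm,len(q),np.median(q[:,2]).round(4),cv2.minAreaRect(np.float32(q[:,:2])))
    m=roi&(V<60)&(Z>.05)&(abs(P[...,1])<.3)&(P[...,0]>.3)
    k,l,st,c=cv2.connectedComponentsWithStats(m.astype(np.uint8))
    for j in range(1,k):
        if st[j,4]>40: q=P[l==j];print('dark',st[j],c[j].round(),cv2.minAreaRect(np.float32(q[:,:2])), 'foot',cv2.minAreaRect(np.float32(q[q[:,2]<.07][:,:2])) if (q[:,2]<.07).sum()>5 else '')
E
```

```text
scene orange 129 [201. 190.] ray [0.475 0.041 0.067] depth med [0.475 0.041 0.068] lo [0.456 0.029 0.062] hi [0.493 0.053 0.074]
scene orange 144 [147. 202.] ray [ 0.474 -0.073  0.067] depth med [ 0.479 -0.073  0.072] lo [ 0.466 -0.089  0.063] hi [ 0.491 -0.057  0.075]
scene orange 230 [176. 244.] ray [ 0.619 -0.046  0.067] depth med [ 0.624 -0.048  0.071] lo [ 0.607 -0.061  0.062] hi [ 0.633 -0.028  0.075]
scene glass 9414 0.06 ((0.5459989309310913, -0.013659447431564331), (0.2538738548755646, 0.2269565612077713), 6.371850490570068)
scene redrim 786 0.0503 ((0.566287636756897, -0.18374519050121307), (0.2523866891860962, 0.128776416182518), 7.134363174438477)
scene bluerim 367 0.0502 ((0.529033899307251, 0.15357846021652222), (0.25116440653800964, 0.1310296356678009), 6.040168762207031)
dark [145 210  24  28 333] [156. 227.] ((0.5605418682098389, -0.06944607198238373), (0.04238913953304291, 0.04005315154790878), 53.61404800415039) foot ((0.5605418682098389, -0.06944607198238373), (0.04238913953304291, 0.04005315154790878), 53.61404800415039)
side orange 76 [225. 214.] ray [0.474 0.03
[... 831 characters left out ...]
874481), (0.008991285227239132, 0.2338017225265503), 6.402994155883789) foot ((0.6671962738037109, 0.002331249415874481), (0.008991285227239132, 0.2338017225265503), 6.402994155883789)
dark [197 204  29  85 335] [211. 247.] ((0.4270760715007782, -0.02867441624403), (0.009189074859023094, 0.2258608341217041), 6.476284027099609) foot ((0.4270760715007782, -0.02867441624403), (0.009189074859023094, 0.2258608341217041), 6.476284027099609)
dark [263 236  19  20 270] [272. 247.] ((0.5615801215171814, -0.06705373525619507), (0.050079427659511566, 0.04129955917596817), 88.77802276611328) foot ((0.5615801215171814, -0.06705373525619507), (0.050079427659511566, 0.04129955917596817), 88.77802276611328)
```

{"name": "apply_moves", "arguments": {"plan": [[0,0,-1,0,0,0,1],[0,0,-1,0,0,0,1],[0,0,-1,0,0,0,1],[0,0,-1,0,0,0,1],[0,0,-1,0,0,0,1],[0,0,-1,0,0,0,1],[0,0,-1,0,0,0,1],[0,0,-1,0,0,0,1],[0,0,-1,0,0,0,1],[0,0,-1,0,0,0,1],[0,0,-1,0,0,0,1],[0,0,-1,0,0,0,1]]}}

```text
time: 1.1
tcp_pos: [0.2226, -0.5026, 0.2308]
tcp_rot: [-2.332, -2.104, -0.001]
force: [-0.5, -0.6, -0.7]
width: 0.0001
gripper_force: 0.0
```

{"name": "apply_moves", "arguments": {"plan": [[0,0,-1,0,0,0,1],[0,0,-1,0,0,0,1],[0,0,-0.5,0,0,0,1],[0,0,0,1,0.7,0,1],[0,0,0,1,0.7,0,1],[0,0,0,1,0.7,0,1],[0,0,0,1,0.7,0,1],[0,0,0,1,0.7,0,1],[0,0,0,1,0.7,0,1],[0,0,0,1,0.7,0,1],[0,0,0,1,0.7,0,1],[0,0,0,1,0.7,0,1]]}}

```text
time: 2.1
tcp_pos: [0.3281, -0.3086, 0.231]
tcp_rot: [-2.094, -2.341, -0.0]
force: [-0.1, -0.2, 0.0]
width: -0.0
gripper_force: 0.0
```

```bash
cat >> h.py <<'E'
C0=np.array([.547,-.014]);A=np.radians(6.4);E2=np.array([[np.cos(A),np.sin(A)],[-np.sin(A),np.cos(A)]])
def cr(p): return E2@(np.array(p)[:2]-C0)
def st():
    from scipy.spatial.transform import Rotation as Ro
    s=sense();M=Ro.from_rotvec(s['tcp_rot']).as_matrix()
    print('t',round(s['time'],2),'tcp',np.round(s['tcp_pos'],4),'cradle',cr(s['tcp_pos']).round(4),'yaw y',np.degrees(np.arctan2(M[1,1],M[0,1])).round(2),'z',M[:,2].round(3),'F',np.round(s['force'],1),'w',s['width'])
E
python3 -c "
from h import *
st()"
```

```text
t 2.1 tcp [ 0.3281 -0.3086  0.231 ] cradle [-0.2504 -0.2684] yaw y 6.37 z [-0.     0.001 -1.   ] F [-0.1 -0.2  0. ] w -4.6794541540780914e-05
```

{"name": "apply_moves", "arguments": {"plan": [[0,0,0,1,0.7,0,1],[0,0,0,1,0.7,0,1],[0,0,0,1,0.7,0,1],[0,0,0,1,0.7,0,1],[0,0,0,1,0.7,0,1],[0,0,0,1,0.7,0,1],[0,0,0,1,0.7,0,1],[0,0,0,1,0.7,0,1],[0,0,0,1,0.7,0,1],[0,0,0,1,0.7,0,1],[0,0,0,1,0.7,0,1],[0,0,0,1,0.7,0,1]]}}

```text
time: 3.1
tcp_pos: [0.4683, -0.0516, 0.231]
tcp_rot: [-2.094, -2.341, 0.0]
force: [-0.0, 0.1, 0.9]
width: -0.0001
gripper_force: 0.0
```

```bash
python3 - <<'E'
from m import *
st()
i,p,d=look('wrist');cv2.imwrite('pics/c.png',p[...,::-1])
meas('wrist',i,p,d)
E
```

```text
t 3.1 tcp [ 0.4683 -0.0516  0.231 ] cradle [-0.0824 -0.0286] yaw y 6.39 z [-0.001  0.    -1.   ] F [-0.   0.1  0.9] w -0.00010451146970656568
wrist orange 841 [271.  73.] ray [0.472 0.042 0.067] depth med [0.472 0.042 0.064] lo [0.454 0.03  0.063] hi [0.49  0.053 0.075]
wrist orange 567 [403. 183.] ray [ 0.62  -0.048  0.067] depth med [ 0.617 -0.048  0.074] lo [ 0.604 -0.061  0.07 ] hi [ 0.629 -0.027  0.075]
wrist orange 80 [258. 187.] ray [ 0.473 -0.068  0.067] depth med [ 0.472 -0.066  0.073] lo [ 0.459 -0.081  0.07 ] hi [ 0.489 -0.053  0.075]
```

View pics/c.png

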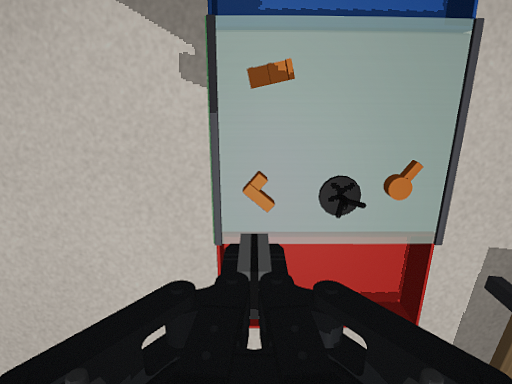

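The wrist view shows the L piece at (258,190), opening towards +X. The raft is at (271,73), the stub at (400,183) and the print at (340,195). I'll sweep the corner first.

{"name": "apply_moves", "arguments": {"plan": [[0,0,0,0.7,0.2,0,1],[0,0,0,0.2,0,1,1],[0,0,0,0,0,1,1],[0,0,0,0,0,1,1],[0,0,0,0,0,1,1],[0,0,0,0,0,1,1],[0,0,0,0,0,1,1],[0,0,0,0,0,0,1]]}}

```text
time: 3.82
tcp_pos: [0.4671, -0.0337, 0.1077]
tcp_rot: [-2.09, -2.336, 0.005]
force: [0.1, -0.2, -0.5]
width: 0.0001
gripper_force: 0.0
```

```bash
python3 - <<'E'
from m import *
st()
i,p,d=look('side');meas('side',i,p,d)
E
```

```text
t 3.82 tcp [ 0.4671 -0.0337  0.1077] cradle [-0.0816 -0.0107] yaw y 6.38 z [-0.007  0.002 -1.   ] F [ 0.1 -0.2 -0.5] w 0.0001218037026577649
side orange 101 [295. 233.] ray [ 0.621 -0.046  0.067] depth med [ 0.619 -0.052  0.075] lo [ 0.608 -0.065  0.07 ] hi [ 0.631 -0.029  0.077]
side orange 106 [235. 254.] ray [ 0.478 -0.071  0.067] depth med [ 0.477 -0.077  0.075] lo [ 0.465 -0.09   0.072] hi [ 0.491 -0.058  0.077]
```

{"name": "apply_moves", "arguments": {"plan": [[0,0,0,0,0.25,0.8,1],[0,0,0,0,0,0.8,1],[0,0,0,0,0,0.5,1],[0,0,0,0,0,0,1]]}}

```text
time: 4.2
tcp_pos: [0.4745, -0.0338, 0.0688]
tcp_rot: [-2.093, -2.34, 0.001]
force: [0.4, 0.5, 0.2]
width: -0.0002
gripper_force: 0.0
```

```bash
python3 -c "
from h import *
st()"
```

```text
t 4.2 tcp [ 0.4745 -0.0338  0.0688] cradle [-0.0742 -0.0116] yaw y 6.38 z [-0.002  0.001 -1.   ] F [0.4 0.5 0.2] w -0.00020853733258735302
```

{"name": "apply_moves", "arguments": {"plan": [[0,0,0,0,-0.1,0.2,1],[0,0,0,-0.4,0,0,1],[0,0,0,-0.4,0,0,1],[0,0,0,-0.4,0,0,1],[0,0,0,-0.4,0,0,1],[0,0,0,-0.4,0,0,1],[0,0,0,0,0,0,1]]}}

```text
time: 4.78
tcp_pos: [0.4784, -0.0759, 0.0657]
tcp_rot: [2.095, 2.339, 0.0]
force: [-0.3, 0.9, -1.1]
width: 0.0
gripper_force: 0.0
```

```bash
python3 - <<'E'
from m import *
st()
a=[]
for n in('scene','side'):
    i,p,d=look(n);meas(n,i,p,d)
    a.append(cv2.resize(p[160:290,90:260] if n=='scene' else p[180:310,190:360],None,fx=2.3,fy=2.3,interpolation=cv2.INTER_CUBIC))
cv2.imwrite('pics/d.png',np.hstack(a)[...,::-1])
E
```

```text
t 4.78 tcp [ 0.4784 -0.0759  0.0657] cradle [-0.0751 -0.0539] yaw y 6.29 z [ 0.001 -0.001 -1.   ] F [-0.3  0.9 -1.1] w 2.7789537116338708e-05
scene orange 125 [202. 191.] ray [0.476 0.041 0.067] depth med [0.475 0.04  0.067] lo [0.456 0.029 0.062] hi [0.494 0.053 0.074]
scene orange 168 [128. 207.] ray [ 0.476 -0.109  0.067] depth med [ 0.481 -0.109  0.072] lo [ 0.468 -0.127  0.062] hi [ 0.49  -0.092  0.075]
scene orange 233 [176. 244.] ray [ 0.619 -0.046  0.067] depth med [ 0.624 -0.048  0.071] lo [ 0.608 -0.061  0.062] hi [ 0.632 -0.028  0.075]
side orange 105 [295. 233.] ray [ 0.621 -0.047  0.067] depth med [ 0.619 -0.053  0.075] lo [ 0.608 -0.065  0.067] hi [ 0.631 -0.029  0.077]
side orange 115 [239. 269.] ray [ 0.479 -0.108  0.067] depth med [ 0.479 -0.112  0.075] lo [ 0.466 -0.128  0.069] hi [ 0.489 -0.094  0.077]
```

View pics/d.png

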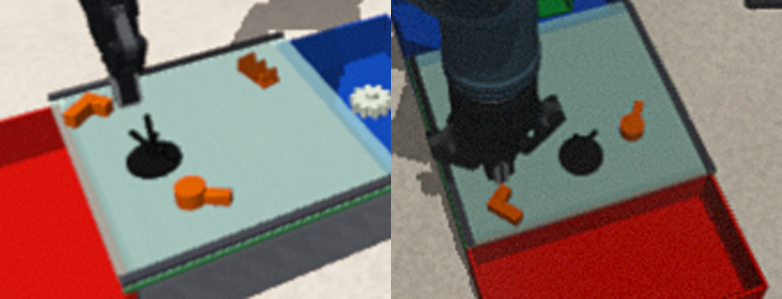

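The corner slides ahead of the fingers and nothing else has moved. I'll go on over the edge.

{"name": "apply_moves", "arguments": {"plan": [[0,0,0,-0.4,-0.15,0,1],[0,0,0,-0.4,0,0.05,1],[0,0,0,-0.4,0,0,1],[0,0,0,-0.4,0,0,1],[0,0,0,-0.4,0,0,1],[0,0,0,-0.4,0,0,1],[0,0,0,-0.4,0,0,1],[0,0,0,-0.4,0,0,1],[0,0,0,-0.4,0,0,1],[0,0,0,-0.4,0,0,1],[0,0,0,-0.4,0,0,1],[0,0,0,0,0,0,1]]}}

```text
time: 5.88
tcp_pos: [0.4849, -0.1635, 0.0644]
tcp_rot: [2.095, 2.34, -0.0]
force: [0.5, 0.1, 0.6]
width: 0.0
gripper_force: 0.0
```

```bash
python3 - <<'E'
from m import *
st()
for n in('scene','side'):
    i,p,d=look(n);meas(n,i,p,d)
E
```

```text
t 5.88 tcp [ 0.4849 -0.1635  0.0644] cradle [-0.0784 -0.1417] yaw y 6.32 z [ 0.001 -0.001 -1.   ] F [0.5 0.1 0.6] w 2.6464569365912927e-05
scene orange 130 [202. 190.] ray [0.475 0.041 0.067] depth med [0.476 0.04  0.068] lo [0.457 0.029 0.062] hi [0.493 0.053 0.074]
scene orange 212 [102. 236.] ray [ 0.549 -0.16   0.067] depth med [ 0.476 -0.169  0.016] lo [ 0.465 -0.182  0.003] hi [ 0.493 -0.15   0.019]
scene orange 232 [176. 244.] ray [ 0.619 -0.046  0.067] depth med [ 0.624 -0.048  0.071] lo [ 0.608 -0.061  0.062] hi [ 0.632 -0.028  0.075]
side orange 105 [295. 233.] ray [ 0.621 -0.047  0.067] depth med [ 0.619 -0.053  0.074] lo [ 0.608 -0.065  0.068] hi [ 0.632 -0.029  0.077]
side orange 151 [246. 305.] ray [ 0.476 -0.193  0.067] depth med [ 0.478 -0.174  0.018] lo [ 0.468 -0.184  0.004] hi [ 0.496 -0.153  0.021]
```

The corner lies in the tray (z about 16 mm). Next is the raft, taken from behind.

{"name": "apply_moves", "arguments": {"plan": [[0,0,0,0,0,-1,1],[0,0,0,0.2,0,-1,1],[0,0,0,1,0.1,-0.5,1],[0,0,0,1,0.1,0,1],[0,0,0,1,0.1,0,1],[0,0,0,1,0.1,0,1],[0,0,0,1,0.1,0,1],[0,0,0,1,0.1,0,1],[0,0,0,1,0,0,1],[0,0,0,1,0,0,1],[0,0,0,1,0,0,1],[0,0,0,1,0,0,1]]}}

```text
time: 6.98
tcp_pos: [0.473, 0.0438, 0.1143]
tcp_rot: [-2.093, -2.342, 0.0]
force: [1.8, -0.2, 0.3]
width: 0.0004
gripper_force: 0.0
```

{"name": "apply_moves", "arguments": {"plan": [[0,0,0,1,0,0,1],[0,0,0,0.9,0,0,1],[0,0,0,0,0,0,1],[0,0,0,0,0,0,1]]}}

```text
time: 7.32
tcp_pos: [0.4689, 0.0811, 0.1143]
tcp_rot: [-2.091, -2.344, 0.0]
force: [-0.7, -0.4, 0.2]
width: 0.0001
gripper_force: 0.0
```

```bash
python3 -c "
from h import *
st()"
```

```text
t 7.32 tcp [0.4689 0.0811 0.1143] cradle [-0.067   0.1032] yaw y 6.54 z [-0. -0. -1.] F [-0.7 -0.4  0.2] w 5.8097088318550874e-05
```

{"name": "apply_moves", "arguments": {"plan": [[0,0,0,-0.1,0,0.8,1],[0,0,0,0,0,0.8,1],[0,0,0,0,0,0.6,1],[0,0,0,0,0,0.3,1],[0,0,0,0,0,0,1],[0,0,0,0,0,0,1]]}}

```text
time: 7.82
tcp_pos: [0.4697, 0.0776, 0.0644]
tcp_rot: [-2.095, -2.341, 0.001]
force: [-0.2, 0.6, 0.3]
width: -0.0003
gripper_force: 0.0
```

{"name": "apply_moves", "arguments": {"plan": [[0,0,0,-0.4,0,0,1],[0,0,0,-0.4,0,0,1],[0,0,0,-0.4,0,0,1],[0,0,0,-0.4,0,0,1],[0,0,0,-0.4,0,0,1],[0,0,0,-0.4,0,0,1],[0,0,0,-0.4,0,0,1],[0,0,0,-0.4,0,0,1],[0,0,0,0,0,0,1]]}}

```text
time: 8.57
tcp_pos: [0.4772, 0.013, 0.0644]
tcp_rot: [2.095, 2.34, -0.0]
force: [0.5, -0.9, -0.3]
width: 0.0
gripper_force: 0.0
```

```bash
cat > l.py <<'E'
from m import *
st()
for n in('scene','side'):
    i,p,d=look(n);meas(n,i,p,d)
E
python3 l.py
```

```text
t 8.57 tcp [0.4772 0.013  0.0644] cradle [-0.0664  0.0346] yaw y 6.31 z [ 0. -0. -1.] F [ 0.5 -0.9 -0.3] w 4.2722934064862595e-05
scene orange 149 [179. 197.] ray [ 0.48  -0.008  0.067] depth med [ 0.482 -0.009  0.068] lo [ 0.462 -0.021  0.062] hi [0.499 0.006 0.074]
scene orange 213 [102. 236.] ray [ 0.548 -0.16   0.067] depth med [ 0.476 -0.169  0.016] lo [ 0.463 -0.182  0.003] hi [ 0.493 -0.15   0.019]
scene orange 230 [176. 244.] ray [ 0.619 -0.046  0.067] depth med [ 0.624 -0.048  0.071] lo [ 0.608 -0.061  0.062] hi [ 0.633 -0.028  0.075]
side orange 107 [231. 230.] ray [ 0.481 -0.009  0.067] depth med [ 0.48  -0.01   0.067] lo [ 0.462 -0.023  0.063] hi [0.499 0.001 0.077]
side orange 102 [295. 233.] ray [ 0.621 -0.047  0.067] depth med [ 0.619 -0.052  0.075] lo [ 0.608 -0.065  0.069] hi [ 0.631 -0.03   0.078]
side orange 151 [246. 305.] ray [ 0.476 -0.192  0.067] depth med [ 0.478 -0.174  0.018] lo [ 0.469 -0.185  0.005] hi [ 0.496 -0.151  0.022]
```

{"name": "apply_moves", "arguments": {"plan": [[0,0,0,-0.4,0.05,0,1],[0,0,0,-0.4,0,0,1],[0,0,0,-0.4,0,0,1],[0,0,0,-0.4,0,0,1],[0,0,0,-0.4,0,0,1],[0,0,0,-0.4,0,0,1],[0,0,0,-0.4,0,0,1],[0,0,0,-0.4,0,0,1],[0,0,0,-0.4,0,0,1],[0,0,0,-0.4,0,0,1],[0,0,0,0,0,0,1]]}}

```text
time: 9.58
tcp_pos: [0.4872, -0.0665, 0.0644]
tcp_rot: [2.095, 2.34, -0.0]
force: [-0.1, 0.3, 0.5]
width: -0.0
gripper_force: 0.0
```

```bash
python3 l.py
```

```text
t 9.58 tcp [ 0.4872 -0.0665  0.0644] cradle [-0.0653 -0.0455] yaw y 6.32 z [ 0.001 -0.001 -1.   ] F [-0.1  0.3  0.5] w -1.1738934426703749e-05
scene orange 164 [140. 208.] ray [ 0.49  -0.087  0.067] depth med [ 0.491 -0.088  0.068] lo [ 0.472 -0.1    0.062] hi [ 0.509 -0.074  0.074]
scene orange 214 [102. 236.] ray [ 0.548 -0.16   0.067] depth med [ 0.476 -0.169  0.016] lo [ 0.457 -0.182  0.003] hi [ 0.493 -0.15   0.019]
scene orange 230 [176. 244.] ray [ 0.619 -0.046  0.067] depth med [ 0.624 -0.048  0.071] lo [ 0.608 -0.061  0.061] hi [ 0.632 -0.028  0.075]
side orange 102 [295. 233.] ray [ 0.621 -0.047  0.067] depth med [ 0.619 -0.053  0.074] lo [ 0.608 -0.066  0.069] hi [ 0.631 -0.03   0.078]
side orange 135 [243. 260.] ray [ 0.491 -0.089  0.067] depth med [ 0.49  -0.089  0.066] lo [ 0.473 -0.103  0.063] hi [ 0.508 -0.078  0.076]
side orange 154 [246. 305.] ray [ 0.476 -0.193  0.067] depth med [ 0.478 -0.175  0.018] lo [ 0.468 -0.184  0.006] hi [ 0.496 -0.151  0.022]
```

{"name": "apply_moves", "arguments": {"plan": [[0,0,0,-0.4,0.05,0,1],[0,0,0,-0.4,0,0,1],[0,0,0,-0.4,0,0,1],[0,0,0,-0.4,0,0,1],[0,0,0,-0.4,0,0,1],[0,0,0,-0.4,0,0,1],[0,0,0,-0.4,0,0,1],[0,0,0,-0.4,0,0,1],[0,0,0,-0.4,0,0,1],[0,0,0,-0.4,0,0,1],[0,0,0,-0.4,0,0,1],[0,0,0,-0.5,0,0,1]]}}

```text
time: 10.68
tcp_pos: [0.4985, -0.1627, 0.0643]
tcp_rot: [-2.094, -2.342, -0.0]
force: [-0.0, -0.3, 0.7]
width: -0.0002
gripper_force: 0.0
```

```bash
python3 l.py
```

```text
t 10.68 tcp [ 0.4985 -0.1627  0.0643] cradle [-0.0648 -0.1424] yaw y 6.39 z [-0.  0. -1.] F [-0.  -0.3  0.7] w -0.00020813892932775426
scene orange 372 [108. 239.] ray [ 0.56  -0.152  0.067] depth med [ 0.49  -0.154  0.017] lo [ 0.466 -0.181  0.004] hi [ 0.524 -0.139  0.023]
scene orange 232 [176. 244.] ray [ 0.619 -0.046  0.067] depth med [ 0.624 -0.048  0.071] lo [ 0.607 -0.061  0.062] hi [ 0.632 -0.028  0.075]
side orange 106 [295. 233.] ray [ 0.621 -0.047  0.067] depth med [ 0.619 -0.053  0.074] lo [ 0.608 -0.065  0.068] hi [ 0.631 -0.029  0.078]
side orange 25 [263. 291.] ray [ 0.519 -0.171  0.067] depth med [ 0.525 -0.15   0.022] lo [ 0.517 -0.16   0.006] hi [ 0.527 -0.143  0.042]
side orange 157 [246. 305.] ray [ 0.476 -0.193  0.067] depth med [ 0.478 -0.174  0.018] lo [ 0.468 -0.184  0.005] hi [ 0.496 -0.152  0.021]
```

The raft is in the tray too. For the stub I'll lift above the print's height and come in behind it.

{"name": "apply_moves", "arguments": {"plan": [[0,0,0,0,0,-1,1],[0,0,0,0,0,-1,1],[0,0,0,1,0,-1,1],[0,0,0,1,0,-1,1],[0,0,0,1,0,0,1],[0,0,0,1,0.4,0,1],[0,0,0,1,1,0,1],[0,0,0,1,1,0,1],[0,0,0,1,1,0,1],[0,0,0,0.4,1,0,1],[0,0,0,0,1,0,1],[0,0,0,0,1,0,1]]}}

```text
time: 11.78
tcp_pos: [0.6098, 0.0007, 0.1442]
tcp_rot: [-2.092, -2.343, 0.0]
force: [0.3, -0.6, -0.2]
width: -0.0004
gripper_force: 0.0
```

{"name": "apply_moves", "arguments": {"plan": [[0,0,0,0,0.5,0,1],[0,0,0,0,0,0,1],[0,0,0,0,0,0,1]]}}

```text
time: 12.03
tcp_pos: [0.6188, 0.0006, 0.1438]
tcp_rot: [-2.093, -2.341, 0.001]
force: [-0.7, 0.7, -0.2]
width: 0.0001
gripper_force: 0.0
```

```bash
python3 - <<'E'
from m import *
st()
i,p,d=look('scene');meas('scene',i,p,d)
a=[cv2.resize(p[160:330,40:270],None,fx=1.7,fy=1.7,interpolation=cv2.INTER_CUBIC)]
i,p,d=look('side');meas('side',i,p,d)
a.append(cv2.resize(p[175:345,190:360],None,fx=1.7,fy=1.7,interpolation=cv2.INTER_CUBIC))
cv2.imwrite('pics/e.png',np.hstack(a)[...,::-1])
E
```

```text
t 12.03 tcp [6.188e-01 6.000e-04 1.438e-01] cradle [0.073  0.0065] yaw y 6.41 z [-0.001  0.    -1.   ] F [-0.7  0.7 -0.2] w 9.628206997227234e-05
scene orange 374 [108. 239.] ray [ 0.56  -0.152  0.067] depth med [ 0.49  -0.154  0.017] lo [ 0.465 -0.181  0.004] hi [ 0.525 -0.139  0.023]
scene orange 232 [176. 244.] ray [ 0.619 -0.046  0.067] depth med [ 0.624 -0.048  0.071] lo [ 0.608 -0.061  0.062] hi [ 0.632 -0.028  0.075]
side orange 100 [295. 233.] ray [ 0.621 -0.046  0.067] depth med [ 0.62  -0.052  0.075] lo [ 0.608 -0.065  0.068] hi [ 0.632 -0.029  0.077]
side orange 119 [256. 291.] ray [ 0.503 -0.168  0.067] depth med [ 0.509 -0.146  0.022] lo [ 0.488 -0.156  0.005] hi [ 0.527 -0.132  0.026]
side orange 152 [246. 305.] ray [ 0.477 -0.193  0.067] depth med [ 0.478 -0.174  0.018] lo [ 0.469 -0.184  0.005] hi [ 0.496 -0.152  0.021]
```

View pics/e.png

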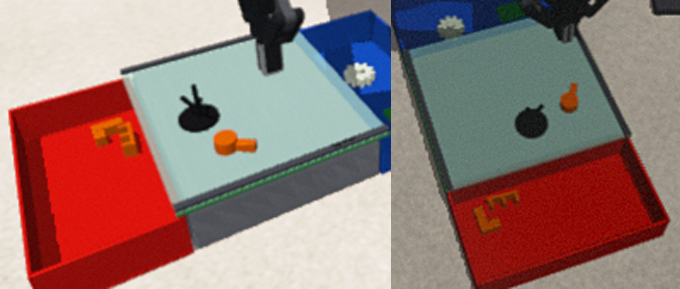

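The corner and raft lie in the red tray, the print stands, and the fingers are behind the stub.

{"name": "apply_moves", "arguments": {"plan": [[0,0,0,0,0,1,1],[0,0,0,0,0,1,1],[0,0,0,0,0,1,1],[0,0,0,0,0,0.6,1],[0,0,0,0,0,0.3,1],[0,0,0,0,0,0,1],[0,0,0,0,0,0,1]]}}

```text
time: 12.72
tcp_pos: [0.6193, 0.0001, 0.0668]
tcp_rot: [2.094, 2.341, 0.0]
force: [-0.3, 0.1, -0.8]
width: 0.0001
gripper_force: 0.0
```

{"name": "apply_moves", "arguments": {"plan": [[0,0,0,-0.3,0.05,0.05,1],[0,0,0,-0.3,0,0,1],[0,0,0,-0.3,0,0,1],[0,0,0,-0.3,0,0,1],[0,0,0,-0.3,0,0,1],[0,0,0,-0.3,0,0,1],[0,0,0,0,0,0,1]]}}

```text
time: 13.3
tcp_pos: [0.6245, -0.037, 0.0654]
tcp_rot: [2.095, 2.34, -0.0]
force: [-0.1, 0.3, -0.1]
width: -0.0001
gripper_force: 0.0
```

```bash
python3 l.py
```

```text
t 13.3 tcp [ 0.6245 -0.037   0.0654] cradle [ 0.0745 -0.0315] yaw y 6.31 z [ 0.    -0.001 -1.   ] F [-0.1  0.3 -0.1] w -6.839418080413562e-05
scene orange 374 [108. 239.] ray [ 0.56  -0.152  0.067] depth med [ 0.49  -0.154  0.017] lo [ 0.464 -0.181  0.004] hi [ 0.525 -0.139  0.023]
scene orange 220 [164. 244.] ray [ 0.611 -0.065  0.067] depth med [ 0.616 -0.066  0.072] lo [ 0.596 -0.078  0.062] hi [ 0.633 -0.052  0.075]
side orange 111 [294. 240.] ray [ 0.615 -0.065  0.067] depth med [ 0.611 -0.069  0.074] lo [ 0.6   -0.082  0.066] hi [ 0.632 -0.055  0.078]
side orange 123 [256. 292.] ray [ 0.503 -0.168  0.067] depth med [ 0.507 -0.146  0.02 ] lo [ 0.488 -0.156  0.005] hi [ 0.527 -0.134  0.026]
side orange 156 [246. 305.] ray [ 0.476 -0.193  0.067] depth med [ 0.478 -0.175  0.018] lo [ 0.468 -0.184  0.005] hi [ 0.496 -0.152  0.022]
```

The stub has turned and its middle now lies near X=61 mm. I'll back off 6 mm, re-centre the fingers, then push on.

{"name": "apply_moves", "arguments": {"plan": [[0,0,0,0.3,0,0.05,1],[0,0,0,0,-0.3,0,1],[0,0,0,0,-0.3,0,1],[0,0,0,0,0,0,1],[0,0,0,-0.3,0,0,1],[0,0,0,-0.3,0,0,1],[0,0,0,-0.3,0,0,1],[0,0,0,-0.3,0,0,1],[0,0,0,-0.3,0,0,1],[0,0,0,0,0,0,1]]}}

```text
time: 14.23
tcp_pos: [0.6154, -0.0624, 0.0643]
tcp_rot: [2.095, 2.34, -0.0]
force: [0.2, -0.8, -0.7]
width: -0.0002
gripper_force: 0.0
```

```bash
python3 l.py
```

```text
t 14.23 tcp [ 0.6154 -0.0624  0.0643] cradle [ 0.0626 -0.0557] yaw y 6.3 z [ 0.    -0.001 -1.   ] F [ 0.2 -0.8 -0.7] w -0.00020602824028132487
scene orange 374 [108. 239.] ray [ 0.56  -0.152  0.067] depth med [ 0.49  -0.154  0.017] lo [ 0.465 -0.181  0.004] hi [ 0.524 -0.139  0.022]
scene orange 221 [154. 248.] ray [ 0.614 -0.083  0.067] depth med [ 0.618 -0.083  0.071] lo [ 0.601 -0.095  0.062] hi [ 0.636 -0.07   0.075]
side orange 119 [297. 247.] ray [ 0.617 -0.083  0.067] depth med [ 0.614 -0.085  0.074] lo [ 0.601 -0.099  0.067] hi [ 0.635 -0.072  0.077]
side orange 129 [255. 292.] ray [ 0.502 -0.168  0.067] depth med [ 0.507 -0.146  0.02 ] lo [ 0.488 -0.156  0.005] hi [ 0.527 -0.134  0.025]
side orange 153 [246. 305.] ray [ 0.476 -0.193  0.067] depth med [ 0.478 -0.175  0.018] lo [ 0.468 -0.185  0.005] hi [ 0.496 -0.152  0.022]
```

{"name": "apply_moves", "arguments": {"plan": [[0,0,0,-0.4,-0.1,0,1],[0,0,0,-0.4,0,0,1],[0,0,0,-0.4,0,0,1],[0,0,0,-0.4,0,0,1],[0,0,0,-0.4,0,0,1],[0,0,0,-0.4,0,0,1],[0,0,0,-0.4,0,0,1],[0,0,0,-0.4,0,0,1],[0,0,0,-0.4,0,0,1],[0,0,0,-0.4,0,0,1],[0,0,0,-0.4,0,0,1],[0,0,0,0,0,0,1]]}}

```text
time: 15.33
tcp_pos: [0.6231, -0.1501, 0.0644]
tcp_rot: [2.095, 2.34, -0.0]
force: [0.3, -0.9, 0.3]
width: -0.0004
gripper_force: 0.0
```

```bash
python3 l.py
```

```text
t 15.33 tcp [ 0.6231 -0.1501  0.0644] cradle [ 0.0604 -0.1438] yaw y 6.32 z [ 0.001 -0.001 -1.   ] F [ 0.3 -0.9  0.3] w -0.00035529112684776703
scene orange 27 [119. 246.] ray [ 0.587 -0.136  0.067] depth med [ 0.524 -0.139  0.017] lo [ 0.514 -0.142  0.005] hi [ 0.648 -0.133  0.115]
scene orange 267 [124. 288.] ray [ 0.684 -0.139  0.067] depth med [ 0.635 -0.143  0.017] lo [ 0.617 -0.16   0.006] hi [ 0.681 -0.13   0.051]
side orange 134 [312. 282.] ray [ 0.623 -0.171  0.067] depth med [ 0.635 -0.151  0.019] lo [ 0.62  -0.163  0.005] hi [ 0.654 -0.136  0.023]
side orange 134 [256. 292.] ray [ 0.503 -0.168  0.067] depth med [ 0.507 -0.146  0.02 ] lo [ 0.488 -0.156  0.004] hi [ 0.527 -0.134  0.025]
side orange 153 [246. 305.] ray [ 0.476 -0.192  0.067] depth med [ 0.478 -0.174  0.018] lo [ 0.468 -0.184  0.005] hi [ 0.496 -0.152  0.022]
```

All three are in the tray. I'll lift clear and check.

{"name": "apply_moves", "arguments": {"plan": [[0,0,0,0,0,-1,1],[0,0,0,0,0,-1,1],[0,0,0,0,0,-1,1],[0,0,0,0,0,-1,1],[0,0,0,0,0,-1,1],[0,0,0,0,0,-1,1],[0,0,0,0,0,0,1],[0,0,0,0,0,0,1]]}}

```text
time: 16.1
tcp_pos: [0.6234, -0.1479, 0.1856]
tcp_rot: [2.092, 2.34, 0.002]
force: [-0.3, -0.2, 0.4]
width: 0.0004
gripper_force: 0.0
```

```bash
python3 - <<'E'
from m import *
st()
a=[]
for n in('scene','side'):
    i,p,d=look(n);meas(n,i,p,d);a.append(p[130:360,20:400] if n=='scene' else p[130:360,150:370])
cv2.imwrite('pics/f.png',np.hstack(a)[...,::-1])
E
```

```text
t 16.1 tcp [ 0.6234 -0.1479  0.1856] cradle [ 0.061  -0.1416] yaw y 6.42 z [ 0.003 -0.001 -1.   ] F [-0.3 -0.2  0.4] w 0.0004062942422693681
scene orange 373 [108. 239.] ray [ 0.56  -0.152  0.067] depth med [ 0.49  -0.154  0.017] lo [ 0.466 -0.181  0.004] hi [ 0.525 -0.139  0.023]
scene orange 267 [123. 288.] ray [ 0.684 -0.139  0.067] depth med [ 0.634 -0.143  0.017] lo [ 0.617 -0.16   0.006] hi [ 0.681 -0.13   0.051]
side orange 152 [311. 281.] ray [ 0.622 -0.169  0.067] depth med [ 0.633 -0.148  0.019] lo [ 0.619 -0.162  0.006] hi [ 0.652 -0.132  0.022]
side orange 134 [256. 292.] ray [ 0.502 -0.168  0.067] depth med [ 0.507 -0.145  0.02 ] lo [ 0.488 -0.156  0.004] hi [ 0.527 -0.133  0.026]
side orange 157 [246. 305.] ray [ 0.476 -0.192  0.067] depth med [ 0.478 -0.174  0.018] lo [ 0.468 -0.184  0.004] hi [ 0.496 -0.15   0.021]
```

View pics/f.png

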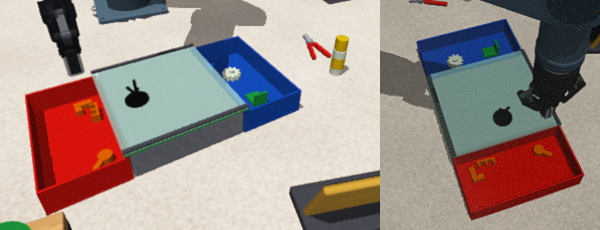

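All three scraps lie flat in the red tray, the print stands where it was, and the other items look unmoved.

```bash
python3 -c "
from bench import robot
print(robot.close_job())"
```

```text
the job is handed in; nothing more can be done
None
```

The job is handed in: the last pictures show all three orange scraps at rest in the red tray, the black print standing where it was and the other things apparently unmoved; the hand-in gave no verdict.

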